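Find the loose hold-down bolt of the sieve shaker and hold its cap open

TASK

First bleed the clamp's air: turn the bleed valve's handle to half open, 45 degrees. Then tap all three hold-down bolts on the shaker's deck down on their heads, one by one from the robot's left to its right, to find the one that has worked loose and gives way; after that lift the cap behind the loose bolt by its knob to at least 40 degrees and finish while still holding it up with the gripper, so that a colleague can reach the locking screw under it. Leave the other two caps shut, the valve half open and everything else where it is.

Things in the scene. Friction and masses are not known exactly. Their poses are not given: they have to be found in the camera images.
- shaker: blue sieve shaker, fixed, 400 mm wide (y), deck 90 mm above the bench; origin at bench level under the row of hold-downs; x from the sloped panel to the sieve stack at the back (206 mm across, centre at x = 235 mm, top 200 mm up), y to the robot's left, z up. Hold-downs at about y = 125, 0 and -125 mm (middle one 25 mm further back), each up to 12 mm and 0.12 rad off
- bolt_left: steel hex bolt, left hold-down (left = +y); origin: top centre of its head, 132 mm above the bench at the start; z up. Head 27 mm across, 14 mm above its bush (38 mm across). The bolts look alike; tapped down with 6 to 15 N a tight one stays (under 1 mm), the loose one slips down 6 mm (resisting about 4 N) and stays down.
- bolt_middle: steel hex bolt, middle hold-down (left = +y); origin: top centre of its head, 132 mm above the bench at the start; z up. Head 27 mm across, 14 mm above its bush (38 mm across). The bolts look alike; tapped down with 6 to 15 N a tight one stays (under 1 mm), the loose one slips down 6 mm (resisting about 4 N) and stays down.
- bolt_right: steel hex bolt, right hold-down (left = +y); origin: top centre of its head, 132 mm above the bench at the start; z up. Head 27 mm across, 14 mm above its bush (38 mm across). The bolts look alike; tapped down with 6 to 15 N a tight one stays (under 1 mm), the loose one slips down 6 mm (resisting about 4 N) and stays down.
- cap_left (a joint): opening angle of the left cap in rad: 0 shut, growing as its robot-side edge swings up, stop at 1.3. A light spring and its weight shut it when let go; holding it takes about 1.5 N at the knob. A steel flap 56 x 40 x 6 mm on the +x side of the bolt, top 123 mm above the bench when shut.
- cap_left_knob (a point): centre of the left cap's knob, a bar 14 mm long and 16 mm in diameter along the y axis (as the hinge) on a stem; pinch its ends from above, fingers closing along y; it may swivel between them. Shut: 147 mm above the bench, 24 mm above the cap's top, 50 mm behind the bolt's axis. Axes turn with the cap.
- cap_left_hinge (a point): middle of the left cap's hinge line, which runs along this point's y axis; with the cap shut the knob's centre is 45 mm to its -x and 27 mm above it. Opening turns the cap about +y of this point. x points from the bolt to the hinge.
- cap_middle (a joint): opening angle of the middle cap in rad: 0 shut, growing as its robot-side edge swings up, stop at 1.3. A light spring and its weight shut it when let go; holding it takes about 1.5 N at the knob. A steel flap 56 x 40 x 6 mm on the +x side of the bolt, top 123 mm above the bench when shut.
- cap_middle_knob (a point): centre of the middle cap's knob, a bar 14 mm long and 16 mm in diameter along the y axis (as the hinge) on a stem; pinch its ends from above, fingers closing along y; it may swivel between them. Shut: 147 mm above the bench, 24 mm above the cap's top, 50 mm behind the bolt's axis. Axes turn with the cap.
- cap_middle_hinge (a point): middle of the middle cap's hinge line, which runs along this point's y axis; with the cap shut the knob's centre is 45 mm to its -x and 27 mm above it. Opening turns the cap about +y of this point. x points from the bolt to the hinge.
- cap_right (a joint): opening angle of the right cap in rad: 0 shut, growing as its robot-side edge swings up, stop at 1.3. A light spring and its weight shut it when let go; holding it takes about 1.5 N at the knob. A steel flap 56 x 40 x 6 mm on the +x side of the bolt, top 123 mm above the bench when shut.
- cap_right_knob (a point): centre of the right cap's knob, a bar 14 mm long and 16 mm in diameter along the y axis (as the hinge) on a stem; pinch its ends from above, fingers closing along y; it may swivel between them. Shut: 147 mm above the bench, 24 mm above the cap's top, 50 mm behind the bolt's axis. Axes turn with the cap.
- cap_right_hinge (a point): middle of the right cap's hinge line, which runs along this point's y axis; with the cap shut the knob's centre is 45 mm to its -x and 27 mm above it. Opening turns the cap about +y of this point. x points from the bolt to the hinge.
- valve_handle (a joint): angle of the bleed valve's handle in rad: 0 closed (handle across the copper pipe), 1.571 fully open (along the pipe), growing anticlockwise seen from above; stays where it is left (friction 0.08 N m). Ticks on the disc under its long end mark 0, 45 and 90 degrees.
- valve_grip (a point): on the handle's vertical turning axis, 110 mm above the bench; the handle is a dark steel bar 14 mm thick, 26 mm tall (top 121 mm above the bench), reaching 57 mm to this point's -x (long end) and 28 mm to its +x; z up; axes turn with it. The valve stands on the bench to the right of the shaker; the disc under the bar is 100 mm across, its top 86 mm above the bench
- spacer: bystander, to be left alone: brass spacer ring lying on the deck between the left and middle hold-downs, 28 mm across, 12 mm high; origin at the centre of its underside
- wrench: bystander, to be left alone: small steel wrench lying on the deck between the middle and right hold-downs, 130 mm long, along x; origin at the point under its middle
- tin: bystander, to be left alone: aluminium sample can behind the valve, 70 mm across, 90 mm high; origin at the centre of its underside
- brush: bystander, to be left alone: sieve brush lying on the bench left of the shaker, 170 mm long; origin at the point under its middle
- dish: bystander, to be left alone: white sample dish left of the shaker, 90 mm across, 22 mm high; origin at the centre of its underside
- sieve: bystander, to be left alone: small round brass sieve frame on the bench near the robot's right, 100 mm across, 40 mm high; origin at the centre of its underside
- jar: bystander, to be left alone: amber glass jar near the robot's left, 60 mm across, 100 mm high; origin at the centre of its underside

How it is judged (in metres and radians):
On the way, in this order (a step that is already met when the one before it is completed fails the run):
1. the valve's handle is set to half open (45 degrees, within 11) and at rest (value of joint valve_handle between 0.585 and 0.985 rad and velocity of joint valve_handle between -0.1 and 0.1 rad/s), for 0.2 s.
2. the left bolt is tapped with the fingers (2 N or more) (contact force between the fingers and bolt_left above 2 N), for 0.02 s.
3. the middle bolt is tapped with the fingers (2 N or more) (contact force between the fingers and bolt_middle above 2 N), for 0.02 s.
4. the right bolt is tapped with the fingers (2 N or more) (contact force between the fingers and bolt_right above 2 N), for 0.02 s.
At the end, for the whole second after the job is handed in: The loose bolt has slipped down over 3 mm; its cap is held still by the fingers (over 0.3 N) at more than 0.65 rad (37 degrees); the other caps are shut (under 0.15 rad); the valve is at 45 degrees within 11; bystanders within 30 mm of their starts (((distance of bolt_left from where it was at the start of the episode above 0.003 m and value of joint cap_left above 0.65 rad and velocity of joint cap_left between -0.2 and 0.2 rad/s and contact force between the fingers and cap_left above 0.3 N and value of joint each of cap_middle, cap_right below 0.15 rad) or (distance of bolt_middle from where it was at the start of the episode above 0.003 m and value of joint cap_middle above 0.65 rad and velocity of joint cap_middle between -0.2 and 0.2 rad/s and contact force between the fingers and cap_middle above 0.3 N and value of joint each of cap_left, cap_right below 0.15 rad) or (distance of bolt_right from where it was at the start of the episode above 0.003 m and value of joint cap_right above 0.65 rad and velocity of joint cap_right between -0.2 and 0.2 rad/s and contact force between the fingers and cap_right above 0.3 N and value of joint each of cap_left, cap_middle below 0.15 rad)) and value of joint valve_handle between 0.585 and 0.985 rad and distance of each of spacer, wrench, tin, brush, dish, sieve, jar from where it was at the start of the episode below 0.03 m); the arm keeps its last pose, push and grip.
It fails at once if a cap is opened (over 0.3 rad) whose bolt has not been found loose ((not (distance of bolt_left from where it was at the start of the episode above 0.003 m) and value of joint cap_left above 0.3 rad) or (not (distance of bolt_middle from where it was at the start of the episode above 0.003 m) and value of joint cap_middle above 0.3 rad) or (not (distance of bolt_right from where it was at the start of the episode above 0.003 m) and value of joint cap_right above 0.3 rad)).
It fails at once if a bystander is shifted by more than 30 mm (distance of any of spacer, wrench, tin, brush, dish, sieve, jar from where it was at the start of the episode above 0.03 m).
It also fails if it takes over 58 s, if anything falls off the work surface, if the arm or the gripper's body presses on something with over 40 N, if the wrist force passes 120 N, or if a joint passes its speed limit or range.

ROBOT

A 6-joint arm with a two-finger parallel gripper is mounted at the origin on the work surface. World frame = base frame: x ahead of the robot, y to its left, z up, the work surface at z = 0. Lengths are in mm, angles in rad, forces in N, time in s.
With the tool pointing down it reaches from about 300 to 775 mm from the base axis. Payload 14.6 kg.
Tool frame: the origin (TCP) lies on the mounting face of the last link; the fingertips stand 199 mm ahead of it and the grasp point (between the pads) lies 180 mm ahead of it; z points along the fingers, y is the line along which they close (so a half turn about z gives the same grasp; the last joint's range is limited). The gripper opens to 94 mm and grips with 3 to 60 N. Pads are 16 mm wide; open, the fingers measure 119 mm over their backs; the gripper's body (75 mm by 177 mm) begins 78 mm behind the grasp point.
Start: joints at [-1.416, 0.3, 1.521, -0, 1.321, -0.067], TCP at [120.986, -536.52, 404.646] pointing down, gripper open.
Joint ranges: [-3.03, 3.03], [-0.79, 2.21], [0.23, 2.52], [-1.04, 4.18], [0, 3.07], [-2.55, 2.55]. Speed limits (rad/s): [2.22, 2.22, 2.57, 3.14, 3.14, 3.14].

INTERFACE

Orientations are given as [roll, pitch, yaw] about the fixed x, y, z axes, in that order (R = Rz(yaw) Ry(pitch) Rx(roll)).
In Python, from cell import manip gives the robot as it stands. The module is installed in compiled form; this text tells all that it offers.
- The arm moves only by the shell command python3 -m creep 'ROWS' [FORCE]. ROWS is a JSON object of lists of equal length, an entry for each row: "slide": the shift along the world's x, y, z in cm, a list of three; "turn": the turn about the world's z in rad; "claw": the opening, from 0 (shut) to 1 (fully open). A call has 1 to 8 rows; each row shifts and turns the commanded pose from where the row before left it; what a row does not reach is not made up. A row lasts 1/8 s, in which the tool goes at most 62.5 mm and 10.7 degrees, less where a joint would pass 70% of its speed; a pose out of reach is approached as far as the arm can. A call with a gripper value outside its range is refused whole. The fingers move at their own pace and stop on an object; FORCE is the grip in N (left out, the last holds). Time passes only in rows, so rows that do not move let the fingers close. It gives the time, the measured TCP pose, the force, the opening and the grip force at its end, in the units of the state.
- manip.read_state(): the state, without advancing time (a new reading comes with each control period).
- manip.camera(name): name is "side" or "top"; returns (picture, depth): 480x640x3 uint8, red, green, blue; 480x640 float32, mm along the optical axis (not along the pixel's ray), 0 where there is no reading.
- manip.calibration(name): a dict with "intrinsics" (3x3 intrinsics, pixels), "pose" (4x4, takes a point from camera to world coordinates). Camera axes: x right, y up, looking along -z (the intrinsics and any distortion apply to the point x, -y, -z); pixel columns grow to the right and rows downward; lengths in mm; the calibration is good to about 2 mm. A picture is of the moment at which its call begins. calibration takes no time and is no camera call.
- manip.sign_off(): hands the job in; it is judged then, once.
Trained networks look in the newest picture that a camera, given by its name, has taken for a name from the list of things; names that differ only in an ending like _2 or _b are one class to them, and where a whole thing is asked for, a point or a joint stands for the part that bears it (a point fixed in the world has none). Each returns a list of dicts, best first, with "score" (0 to 1); they miss things now and then, are a little off and sometimes report something else, mostly with a low value. They report only what shows in the picture. A call takes as long as a camera call.
- manip.cut_out(query, camera): "mask" (480x640 bool, what is visible of it) and "position" ([column, row] in pixels, amid what is visible of it).
The state is a dict: "clock": time; "joints": joint angles; "qd": joint speeds; "effort": joint torques, N m; "eef_pos": TCP position; "eef_rot": TCP orientation; "wrist_force": force on the tool from outside, world axes, zero at the start; "moment": the same for the moment, N m; "finger_gap": finger opening in mm; "finger_force": force on a finger pad.
Only numpy, scipy, OpenCV 4.12 (cv2) and the standard library are available. Lean on these libraries where they do the work, as an engineer would, in place of code of your own. Each camera call takes 0.05 s, during which the arm holds its last target. There are 200 camera calls.

## Working session

There is one attempt and no reset: what is moved stays moved. The work goes in short steps, Python scripts to look and compute and a shell command to move; the robot and the scene stay as the last step left them, time stands still between calls to the robot, and variables do not carry over. Pictures are saved under pics/ and viewed, at most 10 in all, crops included, and the job is handed in when it is done.

```bash
mkdir -p pics; cat > h.py <<'E'
import numpy as np, cv2
from cell import manip
def cloud(name):
    p,d=manip.camera(name); c=manip.calibration(name); K=np.array(c["intrinsics"]); T=np.array(c["pose"])
    v,u=np.mgrid[0:480,0:640]; d=d.astype(float)
    P=np.stack([(u-K[0,2])/K[0,0]*d,-(v-K[1,2])/K[1,1]*d,-d,np.ones_like(d)],-1)@T.T
    P=P[...,:3]; P[d==0]=np.nan
    return p,P
def save(p,f): cv2.imwrite("pics/"+f,cv2.cvtColor(p,cv2.COLOR_RGB2BGR))
E
python3 - <<'E'
from h import *
np.set_printoptions(precision=1,suppress=True)
for n in("top","side"):
    c=manip.calibration(n); print({k:np.array(v).round(2).tolist() for k,v in c.items() if k!='x'})
    p,P=cloud(n); save(p,n+"0.png"); np.save(n+"P.npy",P)
    for q in ["bolt_left","bolt_middle","bolt_right","cap_left_knob","cap_middle_knob","cap_right_knob","valve_grip","shaker","tin","wrench","spacer"]:
        for r in manip.cut_out(q,n)[:3]:
            m=r["mask"]; X=P[m]; X=X[~np.isnan(X[:,0])]
            print(n,q,round(r["score"],2),np.array(r["position"]),m.sum(), np.median(X,0) if len(X) else None, np.percentile(X[:,2],95) if len(X) else None)
print(manip.read_state())
E
```

```text
{'intrinsics': [[482.29, 0.0, 318.18], [0.0, 482.29, 238.36], [0.0, 0.0, 1.0]], 'pose': [[0.02, 1.0, -0.06, 397.28], [-1.0, 0.03, 0.02, 78.5], [0.02, 0.06, 1.0, 1328.32], [0.0, 0.0, 0.0, 1.0]]}
top bolt_left 0.27 [349.3 214.4] 1198 [525.3 -27.9 118.6] 134.76960173164707
top bolt_middle 0.51 [304.7 233.8] 61 [474.7  93.  133.5] 136.74311293120354
top bolt_right 0.38 [304.6 210.6] 306 [540.9  95.4 124.2] 154.5464500959532
top cap_left_knob 0.55 [254.1 228.5] 369 [489.4 216.2 123.8] 153.80436274103027
top cap_middle_knob 0.7 [303.2 207.9] 352 [538.6  95.7 124.1] 154.29656185289116
top cap_middle_knob 0.59 [258.1 252.9] 71 [424.6 212.5 133.4] 137.67743771602306
top cap_right_knob 0.65 [349.5 210.7] 350 [544.3 -27.8 124.1] 152.96162777402714
top shaker 0.86 [297.3 174.1] 25750 [630.3 114.8  91.2] 199.93704139332286
top tin 0.65 [280.4 252. ] 53 [447.6 148.4 102.4] 107.05198658222207
top tin 0.58 [458.4 164.5] 708 [ 676.4 -309.1   88.6] 94.90649241008677
top wrench 0.68 [332.5 222.5] 375 [511.8  26.2  97.6] 102.31550324421619
top spacer 0.43 [285.1 248.6] 33 [442.7 141.2 102.4] 105.0853508
[... 902 characters left out ...]
30.4] 133.8628274312568
side shaker 0.68 [264.8 250.8] 22531 [605.5 172.6  88.2] 197.16589382252596
side tin 0.81 [348.8 157.1] 685 [ 668.3 -298.9   63.5] 90.62705221172314
side wrench 0.71 [406.9 160.1] 247 [ 475.3 -343.2  112.6] 122.2907135515577
side wrench 0.56 [325.  233.7] 335 [497.5  29.2  95.1] 99.31645466379268
{'clock': 1.2, 'joints': array([-1.4,  0.3,  1.5, -0. ,  1.3, -0.1]), 'qd': array([ 0.,  0., -0., -0., -0.,  0.]), 'effort': array([ -0. , -53.2, -35.3,   0.1,   0. ,   0. ]), 'eef_pos': array([ 121. , -536.5,  404.7]), 'eef_rot': array([3.1, 0. , 0.2]), 'wrist_force': array([0.8, 0.8, 0.1]), 'moment': array([0., 0., 0.]), 'finger_force': 0.0, 'finger_gap': 94.27333299840907}
```

```bash
python3 - <<'E'
from h import *
np.set_printoptions(precision=1,suppress=True)
B=[(424,215),(474,94),(477,-28)]
for n in("top","side"):
    P=np.load(n+"P.npy"); dz=1.5 if n=="top" else -1.7
    z=P[...,2]-dz
    for b in B:
        d=np.hypot(P[...,0]-b[0],P[...,1]-b[1])
        m=(abs(z-132)<3)&(d<22); X=P[m]
        k=(z>141)&(z<158)&(np.hypot(P[...,0]-b[0]-50,P[...,1]-b[1])<35); Y=P[k]
        c=(abs(z-123)<2.5)&(np.hypot(P[...,0]-b[0]-50,P[...,1]-b[1])<45); r=cv2.minAreaRect(P[c][:,:2].astype(np.float32))
        print(n,len(X),(X.min(0)+X.max(0))/2,X.mean(0),"knob",len(Y),(Y.min(0)+Y.max(0))/2,Y.mean(0),"cap",r)
    m=(abs(z-121)<3)&(np.hypot(P[...,0]-475,P[...,1]+343)<75)
    X=P[m][:,:2]; r=cv2.minAreaRect(X.astype(np.float32)); print("handle",len(X),r,cv2.fitLine(X.astype(np.float32),cv2.DIST_HUBER,0,.01,.01).ravel(),X.mean(0))
    m=(abs(z-86)<3)&(np.hypot(P[...,0]-475,P[...,1]+343)<90); X=P[m][:,:2]; print("disc",len(X),cv2.minEnclosingCircle(X.astype(np.float32)))
a=cv2.imread("pics/top0.png")[130:330,210:490]; b=cv2.imread("pics/side0.png")[100:340,200:480]
cv2.imwrite("pics/a.png",cv2.resize(a,(784,560),interpolation=cv2.INTER_CUBIC)); cv2.imwrite("pics/b.png",cv2.resize(b,(700,600),interpolation=cv2.INTER_CUBIC))
E
```

```text
top 60 [425.9 213.1 133.6] [425.7 212.3 133.5] knob 42 [475.5 216.5 152.1] [475.2 216.  153.1] cap ((474.8472900390625, 216.89129638671875), (85.25189208984375, 37.85232925415039), 1.7542129755020142)
top 63 [473.8  91.9 133.6] [474.7  92.9 133.4] knob 38 [525.3  95.5 152.5] [524.1  95.4 153.5] cap ((526.864501953125, 99.69453430175781), (83.32764434814453, 45.20935821533203), 1.4656261205673218)
top 63 [480.7 -34.8 133.5] [480.8 -35.3 133.4] knob 35 [529.7 -29.5 154.2] [529.5 -29.5 153.6] cap ((531.4553833007812, -29.614917755126953), (80.88091278076172, 38.55363845825195), 5.98244047164917)
handle 143 ((474.2991638183594, -349.3333740234375), (81.96522521972656, 17.24114990234375), 8.620516777038574) [   1.     0.2  473.3 -349. ] [ 472.7 -348.9]
disc 704 ((489.49835205078125, -346.9992370605469), 50.73704528808594)
side 63 [424.1 216.2 130.3] [424.3 215.8 130.5] knob 45 [473.6 218.9 148.6] [473.2 220.  149.6] cap ((474.39971923828125, 219.28956604003906), (42.6014289855957, 86.56329345703125), 89.76811218261719)
side 54 [473.9  94.8 130.4] [474.   95.4 130.5] knob 40 [524.8  97.8 148.5] [522.4 100.  149.4] cap ((526.11669921875, 102.67437744140625), (84.89067840576172, 49.641029357910156), 0.8713400363922119)
side 46 [477.6 -31.9 130.4] [478.9 -32.4 130.6] knob 35 [528.  -27.9 147.1] [527.9 -25.9 148.5] cap ((527.3568115234375, -26.047119140625), (88.04530334472656, 41.52687072753906), 3.314852237701416)
handle 81 ((473.4316101074219, -345.92523193359375), (84.87774658203125, 21.59048080444336), 6.955100059509277) [   1.     0.1  475.7 -345.2] [ 474.4 -346.4]
disc 275 ((489.08062744140625, -344.7444763183594), 51.452396392822266)
```

View pics/a.png

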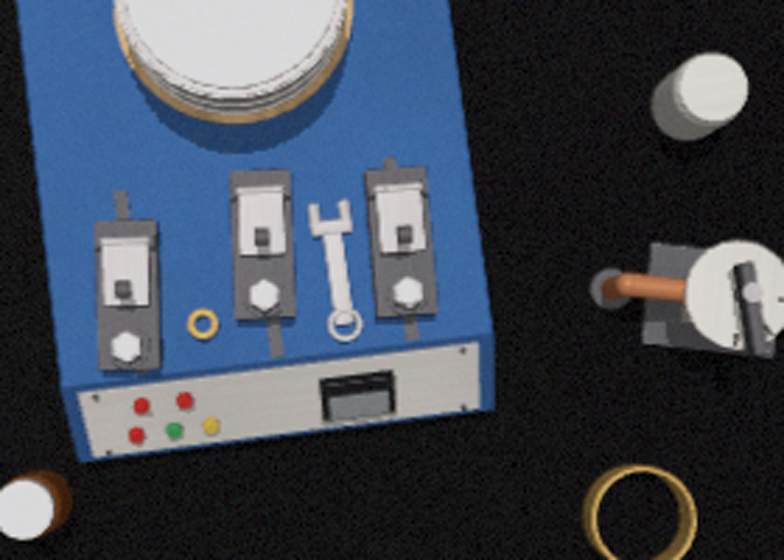

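View pics/b.png

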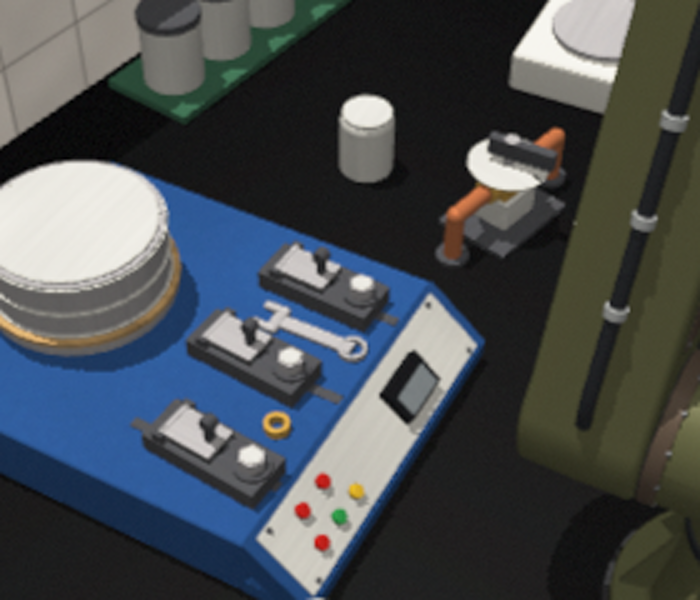

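```bash
python3 - <<'E'
from h import *
np.set_printoptions(precision=3,suppress=True)
a=cv2.imread("pics/top0.png"); b=cv2.imread("pics/side0.png")
A=cv2.resize(a[205:265,415:505],(720,480)[:2],interpolation=cv2.INTER_CUBIC)[:,:400*2]
A=cv2.resize(a[208:263,445:500],(400,400),interpolation=cv2.INTER_CUBIC)
B=cv2.resize(b[140:195,380:435],(400,400),interpolation=cv2.INTER_CUBIC)
cv2.imwrite("pics/v.png",np.hstack([A,B]))
for n in("top","side"):
    P=np.load(n+"P.npy"); im=cv2.cvtColor(cv2.imread(f"pics/{n}0.png"),cv2.COLOR_BGR2HSV)
    m=(im[...,0]<14)&(im[...,1]>110)&(im[...,2]>60)&(np.hypot(P[...,0]-485,P[...,1]+345)<170)&(P[...,2]>35)
    X=P[m]; print(n,len(X),cv2.fitLine(X[:,:2].astype(np.float32),cv2.DIST_HUBER,0,.01,.01).ravel(),X.min(0),X.max(0))
E
```

```text
top 373 [   0.086    0.996  489.314 -334.824] [ 470.337 -455.267   35.388] [ 508.934 -236.191   83.953]
side 248 [   0.095    0.995  487.535 -306.677] [ 430.099 -448.344   35.09 ] [ 506.26  -230.818  111.733]
```

View pics/v.png

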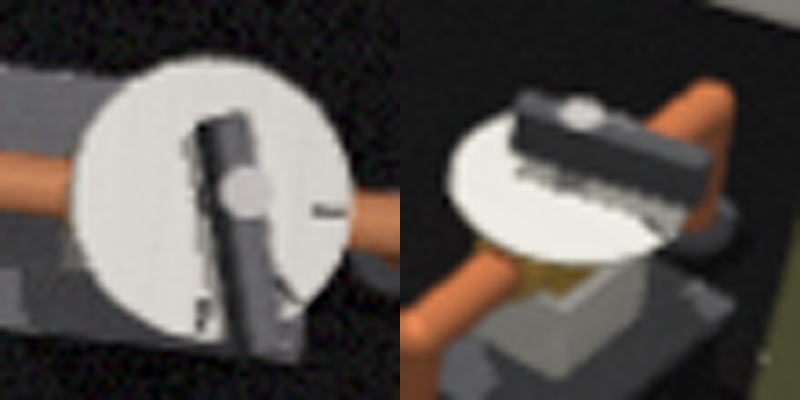

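```bash
python3 -m creep '{"slide":[[4.6,2.4,0],[4.6,2.4,0],[4.6,2.4,0],[4.6,2.4,0],[4.6,2.4,0],[4.6,2.4,0],[4.6,2.4,0],[4.6,2.4,0]],"turn":[0,0,0,0,0,0,0,0],"claw":[1,1,1,1,1,1,1,1]}' 10; python3 -c "
from cell import manip;s=manip.read_state();print(s['eef_pos'],s['eef_rot'],s['wrist_force'])"
```

```text
clock: 2.2
eef_pos: [490.4, -343.5, 404.7]
eef_rot: [3.141, -0.0, 0.222]
wrist_force: [0.6, -0.4, -0.2]
finger_gap: 93.8
finger_force: 0.0
[ 490.40323832 -343.51167052  404.74332267] [ 3.14136625e+00 -1.13990997e-04  2.21830407e-01] [ 0.57958178 -0.40233101 -0.1527761 ]
```

```bash
python3 -m creep '{"slide":[[-0.1,-0.2,-4],[0,0,-4],[0,0,-3.4],[0,0,0],[0,0,0],[0,0,0],[0,0,0],[0,0,0]],"turn":[-0.08,0,0,0,0,0,0,0],"claw":[1,1,1,0.4,0,0,0,0]}' 15; python3 -c "
from cell import manip;s=manip.read_state();print(s['eef_pos'],s['eef_rot'],s['wrist_force'],s['moment'])"
```

```text
clock: 3.2
eef_pos: [488.0, -346.5, 291.1]
eef_rot: [3.141, -0.0, 0.142]
wrist_force: [0.2, -1.2, -0.3]
finger_gap: 47.6
finger_force: 0.0
[ 488.0057868 -346.5427074  291.1409174] [ 3.14105543e+00 -4.72392395e-04  1.41828988e-01] [ 0.1537627  -1.20452005 -0.32873025] [0.00783188 0.04347789 0.01212502]
```

Still closing; the gap must be about 14 mm.

```bash
python3 -m creep '{"slide":[[0,0,0],[0,0,0],[0,0,0],[0,0,0],[0,0,0],[0,0,0]],"turn":[0,0,0,0,0,0],"claw":[0,0,0,0,0,0]}' 15; python3 -c "
from cell import manip;s=manip.read_state();print(s['eef_pos'],s['eef_rot'],s['wrist_force'],s['moment'])"
```

```text
clock: 3.95
eef_pos: [488.0, -346.5, 290.6]
eef_rot: [-3.142, 0.0, 0.142]
wrist_force: [0.2, 0.1, 0.2]
finger_gap: 14.0
finger_force: 14.9
[ 487.97622422 -346.51506781  290.61775251] [-3.14154382e+00  4.36428831e-05  1.41800744e-01] [0.15249312 0.09442083 0.19891343] [ 0.03723133 -0.01355088  0.10253145]
```

```bash
python3 -m creep '{"slide":[[0,0,0],[0,0,0],[0,0,0],[0,0,0],[0,0,0],[0,0,0]],"turn":[0.14,0.14,0.14,0.14,0,0],"claw":[0,0,0,0,0,0]}' 15; python3 -m creep '{"slide":[[0,0,0],[0,0,0],[0,0,0],[0,0,0],[0,0,4],[0,0,5],[-4,3,5],[-4,3,1]],"turn":[0,0,0,0,0,0,0,0],"claw":[1,1,1,1,1,1,1,1]}';
```

```text
clock: 4.7
eef_pos: [488.2, -347.3, 290.7]
eef_rot: [3.138, 0.0, 0.702]
wrist_force: [5.9, -9.5, -6.1]
finger_gap: 13.8
finger_force: 15.0
clock: 5.7
eef_pos: [411.7, -289.3, 437.4]
eef_rot: [3.138, -0.001, 0.702]
wrist_force: [0.3, 0.5, 0.1]
finger_gap: 90.5
finger_force: 0.0
```

```bash
python3 -m creep '{"slide":[[0,6,0],[0,6,0],[0,6,0],[0,6,0],[0,6,0],[0,6,0],[0,6,0],[0,6,0]],"turn":[-0.1,-0.1,-0.1,-0.1,-0.1,-0.1,-0.1,0],"claw":[0,0,0,0,0,0,0,0]}'; python3 - <<'E'
from h import *
for n in("top","side"):
    p,P=cloud(n); z=P[...,2]-(1.5 if n=="top" else -1.7)
    m=(abs(z-121)<3)&(np.hypot(P[...,0]-489,P[...,1]+346)<75)
    X=P[m][:,:2].astype(np.float32); print(n,len(X),cv2.minAreaRect(X),cv2.fitLine(X,cv2.DIST_HUBER,0,.01,.01).ravel())
    save(p,n+"1.png")
a=cv2.imread("pics/top1.png"); b=cv2.imread("pics/side1.png")
A=cv2.resize(a[208:263,445:500],(400,400),interpolation=cv2.INTER_CUBIC)
B=cv2.resize(b[140:195,380:435],(400,400),interpolation=cv2.INTER_CUBIC)
cv2.imwrite("pics/v1.png",np.hstack([A,B]))
E
```

```text
clock: 6.7
eef_pos: [412.1, 192.0, 435.2]
eef_rot: [-3.141, -0.001, 0.0]
wrist_force: [1.3, 0.2, -0.2]
finger_gap: 17.3
finger_force: 0.0
top 138 ((478.4271545410156, -355.7890625), (84.05057525634766, 16.33642578125), 42.68562316894531) [   0.7673761    0.6411972  477.58594   -356.37643  ]Traceback (most recent call last):
  File "<stdin>", line 5, in <module>
cv2.error: OpenCV(4.12.0) /io/opencv/modules/imgproc/src/linefit.cpp:50: error: (-215:Assertion failed) count > 0 in function 'fitLine2D_wods'
```

```bash
python3 -m creep '{"slide":[[1.3,2.2,-3],[0,0,-4],[0,0,-2.5],[0,0,0],[0,0,0]],"turn":[0,0,0,0,0],"claw":[0,0,0,0,0]}'; python3 -m creep '{"slide":[[0,0,-0.1],[0,0,-0.1],[0,0,0]],"turn":[0,0,0],"claw":[0,0,0]}'
```

```text
clock: 7.42
eef_pos: [425.9, 211.8, 341.1]
eef_rot: [-3.141, -0.001, 0.001]
wrist_force: [-0.2, 0.4, 0.6]
finger_gap: 0.4
finger_force: 0.0
clock: 7.8
eef_pos: [425.6, 212.0, 338.1]
eef_rot: [-3.141, -0.0, 0.002]
wrist_force: [-0.7, -0.8, -0.3]
finger_gap: 0.5
finger_force: 0.0
```

```bash
python3 -m creep '{"slide":[[0,0.2,-0.2],[0,0,-0.2],[0,0,0]],"turn":[0,0,0],"claw":[0,0,0]}'; python3 -m creep '{"slide":[[0,0,-0.1],[0,0,0]],"turn":[0,0],"claw":[0,0]}';  python3 -m creep '{"slide":[[0,0,-0.1],[0,0,0]],"turn":[0,0],"claw":[0,0]}'
```

```text
clock: 8.18
eef_pos: [425.6, 214.0, 333.6]
eef_rot: [3.141, 0.0, 0.002]
wrist_force: [0.5, -0.4, -0.3]
finger_gap: 0.2
finger_force: 0.0
clock: 8.43
eef_pos: [425.6, 214.0, 332.8]
eef_rot: [3.142, 0.0, 0.002]
wrist_force: [-0.4, -0.7, -0.0]
finger_gap: 0.4
finger_force: 0.0
clock: 8.68
eef_pos: [425.6, 214.0, 331.8]
eef_rot: [3.142, 0.0, 0.002]
wrist_force: [0.5, 0.5, 0.2]
finger_gap: 0.3
finger_force: 0.0
```

```bash
for i in 1; do python3 -m creep '{"slide":[[0,0,-0.1],[0,0,0]],"turn":[0,0],"claw":[0,0]}'; done;  python3 -m creep '{"slide":[[0,0,-0.05],[0,0,0]],"turn":[0,0],"claw":[0,0]}';  python3 -m creep '{"slide":[[0,0,-0.05],[0,0,0]],"turn":[0,0],"claw":[0,0]}'
```

```text
clock: 8.93
eef_pos: [425.6, 214.0, 330.9]
eef_rot: [-3.142, -0.0, 0.002]
wrist_force: [-0.1, -0.4, 1.2]
finger_gap: 0.8
finger_force: 0.6
clock: 9.18
eef_pos: [425.6, 214.0, 330.4]
eef_rot: [-3.142, -0.0, 0.002]
wrist_force: [0.3, -0.8, 2.1]
finger_gap: 0.8
finger_force: 1.3
clock: 9.43
eef_pos: [425.7, 214.0, 329.8]
eef_rot: [-3.142, -0.0, 0.002]
wrist_force: [-0.8, -0.4, 2.6]
finger_gap: 0.3
finger_force: 1.2
```

```bash
python3 -m creep '{"slide":[[0,0,-0.1],[0,0,0]],"turn":[0,0],"claw":[0,0]}';  python3 -m creep '{"slide":[[0,0,-0.1],[0,0,0]],"turn":[0,0],"claw":[0,0]}';  python3 -m creep '{"slide":[[0,0,-0.1],[0,0,0]],"turn":[0,0],"claw":[0,0]}'
```

```text
clock: 9.68
eef_pos: [425.6, 214.0, 328.8]
eef_rot: [-3.142, -0.0, 0.002]
wrist_force: [1.5, 0.3, 1.1]
finger_gap: 0.6
finger_force: 0.6
clock: 9.93
eef_pos: [425.6, 214.0, 327.7]
eef_rot: [3.142, -0.0, 0.002]
wrist_force: [1.0, -0.3, 0.9]
finger_gap: 0.4
finger_force: 0.5
clock: 10.18
eef_pos: [425.6, 214.0, 326.7]
eef_rot: [-3.142, -0.0, 0.002]
wrist_force: [1.0, 0.2, 0.6]
finger_gap: 0.3
finger_force: 0.6
```

```bash
python3 -m creep '{"slide":[[0,0,-0.1],[0,0,-0.1],[0,0,0]],"turn":[0,0,0],"claw":[0,0,0]}';  python3 -m creep '{"slide":[[0,0,-0.1],[0,0,0]],"turn":[0,0],"claw":[0,0]}';  python3 -m creep '{"slide":[[0,0,-0.1],[0,0,0]],"turn":[0,0],"claw":[0,0]}'
```

```text
clock: 10.55
eef_pos: [425.6, 214.0, 325.3]
eef_rot: [-3.142, -0.0, 0.002]
wrist_force: [-1.9, -0.9, 9.9]
finger_gap: 0.6
finger_force: 4.9
clock: 10.8
eef_pos: [425.6, 214.0, 325.2]
eef_rot: [-3.141, -0.001, 0.002]
wrist_force: [-7.0, -3.4, 20.9]
finger_gap: 0.3
finger_force: 10.4
clock: 11.05
eef_pos: [425.6, 214.0, 325.1]
eef_rot: [-3.141, -0.001, 0.002]
wrist_force: [-11.7, -4.6, 32.8]
finger_gap: 0.5
finger_force: 16.0
```

Left bolt gave way by 6 mm. Now the middle one.

```bash
python3 -m creep '{"slide":[[0,0,5],[2.4,-6,0],[2.4,-6,0],[0,0,-1.5],[0,0,-2],[0,0,0]],"turn":[0,0,0,0,0,0],"claw":[0,0,0,0,0,0]}'
```

```text
clock: 11.8
eef_pos: [471.6, 98.5, 336.3]
eef_rot: [3.141, 0.003, 0.002]
wrist_force: [0.6, 0.2, -0.8]
finger_gap: 0.8
finger_force: 0.0
```

```bash
python3 -m creep '{"slide":[[0.2,-0.4,-0.3],[0,0,-0.2],[0,0,0]],"turn":[0,0,0],"claw":[0,0,0]}';  python3 -m creep '{"slide":[[0,0,-0.05],[0,0,0]],"turn":[0,0],"claw":[0,0]}';  python3 -m creep '{"slide":[[0,0,-0.05],[0,0,0]],"turn":[0,0],"claw":[0,0]}'
```

```text
clock: 12.18
eef_pos: [474.1, 94.0, 333.0]
eef_rot: [-3.142, -0.0, 0.002]
wrist_force: [0.3, -0.2, 0.3]
finger_gap: 0.5
finger_force: 0.0
clock: 12.42
eef_pos: [474.0, 94.0, 332.4]
eef_rot: [-3.142, -0.0, 0.002]
wrist_force: [0.7, 0.2, -0.1]
finger_gap: 0.0
finger_force: 0.0
clock: 12.68
eef_pos: [474.0, 93.9, 331.8]
eef_rot: [-3.142, 0.0, 0.002]
wrist_force: [0.4, -0.3, 0.9]
finger_gap: 0.6
finger_force: 0.0
```

```bash
python3 -m creep '{"slide":[[0,0,-0.1],[0,0,0]],"turn":[0,0],"claw":[0,0]}';  python3 -m creep '{"slide":[[0,0,-0.05],[0,0,0]],"turn":[0,0],"claw":[0,0]}';  python3 -m creep '{"slide":[[0,0,-0.05],[0,0,0]],"turn":[0,0],"claw":[0,0]}'
```

```text
clock: 12.92
eef_pos: [474.1, 93.9, 331.0]
eef_rot: [-3.142, -0.0, 0.002]
wrist_force: [-0.9, 0.7, 2.2]
finger_gap: 0.3
finger_force: 1.2
clock: 13.18
eef_pos: [474.1, 93.9, 330.9]
eef_rot: [-3.142, -0.0, 0.002]
wrist_force: [-2.9, -1.1, 8.8]
finger_gap: 0.5
finger_force: 4.1
clock: 13.42
eef_pos: [474.1, 94.0, 330.8]
eef_rot: [-3.142, -0.001, 0.002]
wrist_force: [-4.8, -0.7, 13.2]
finger_gap: 0.6
finger_force: 6.8
```

Middle is tight. On to the right bolt.

```bash
python3 -m creep '{"slide":[[0,0,4.5],[0.3,-6.3,0],[0.3,-6.3,0],[0,0,-1.8],[0,0,-1.9],[0,0,0]],"turn":[0,0,0,0,0,0],"claw":[0,0,0,0,0,0]}';python3 -m creep '{"slide":[[0,0,-0.15],[0,0,-0.15],[0,0,0]],"turn":[0,0,0],"claw":[0,0,0]}'
```

```text
clock: 14.18
eef_pos: [479.8, -31.0, 336.8]
eef_rot: [-3.141, 0.003, 0.002]
wrist_force: [0.6, 0.5, 0.0]
finger_gap: 0.3
finger_force: 0.0
clock: 14.55
eef_pos: [480.0, -30.8, 335.1]
eef_rot: [3.142, -0.0, 0.002]
wrist_force: [-1.2, 0.5, -0.7]
finger_gap: 0.8
finger_force: 0.0
```

```bash
python3 -m creep '{"slide":[[0,0,-0.1],[0,0,0]],"turn":[0,0],"claw":[0,0]}'
```

```text
clock: 14.8
eef_pos: [480.0, -30.9, 333.8]
eef_rot: [-3.142, 0.0, 0.002]
wrist_force: [-0.4, 0.2, -0.1]
finger_gap: 0.2
finger_force: 0.0
```

```bash
python3 -m creep '{"slide":[[0,-0.2,-0.2],[0,0,0]],"turn":[0,0],"claw":[0,0]}'; python3 -m creep '{"slide":[[0,0,-0.1],[0,0,0]],"turn":[0,0],"claw":[0,0]}'; python3 -m creep '{"slide":[[0,0,-0.05],[0,0,0]],"turn":[0,0],"claw":[0,0]}'; python3 -m creep '{"slide":[[0,0,-0.05],[0,0,0]],"turn":[0,0],"claw":[0,0]}'
```

```text
clock: 15.05
eef_pos: [480.0, -33.1, 331.7]
eef_rot: [-3.142, 0.0, 0.002]
wrist_force: [-0.5, 0.6, -0.0]
finger_gap: 0.8
finger_force: 0.0
clock: 15.3
eef_pos: [480.0, -33.0, 331.0]
eef_rot: [3.141, -0.0, 0.002]
wrist_force: [-1.3, -0.8, 2.8]
finger_gap: 0.1
finger_force: 1.3
clock: 15.55
eef_pos: [480.0, -33.0, 330.9]
eef_rot: [3.141, -0.0, 0.002]
wrist_force: [-3.4, -1.1, 8.4]
finger_gap: 0.6
finger_force: 4.2
clock: 15.8
eef_pos: [480.0, -32.9, 330.8]
eef_rot: [3.141, -0.001, 0.002]
wrist_force: [-7.1, -0.7, 13.9]
finger_gap: 0.4
finger_force: 6.8
```

Right is tight too. Now to the left cap's knob.

```bash
python3 -m creep '{"slide":[[0,0,6],[-0.1,5,0],[-0.1,5,0],[-0.1,5,0],[-0.1,5,0],[-0.1,5.1,0],[0,0,0],[0,0,0]],"turn":[0,0,0,0,0.03,0.03,0,0],"claw":[0.5,0.5,0.5,0.5,0.5,0.5,0.5,0.5]}' 20
python3 - <<'E'
import numpy as np
th=np.linspace(0,.9,10); a=np.pi-np.arctan2(27,45)-th; r=np.hypot(27,45); print(np.diff(r*np.cos(a)).round(2),np.diff(r*np.sin(a)).round(2))
from h import *
p,P=cloud("side"); save(p,"s2.png"); cv2.imwrite("pics/s2c.png",cv2.resize(p[160:340,180:400,::-1],(733,600),interpolation=cv2.INTER_CUBIC))
E
```

```text
clock: 16.8
eef_pos: [475.0, 217.8, 389.6]
eef_rot: [3.141, 0.0, 0.062]
wrist_force: [1.8, 0.1, -0.9]
finger_gap: 47.0
finger_force: 0.0
[2.92 3.34 3.73 4.08 4.39 4.65 4.87 5.04 5.16] [4.36 4.04 3.69 3.3  2.88 2.42 1.95 1.45 0.94]
```

View pics/s2c.png

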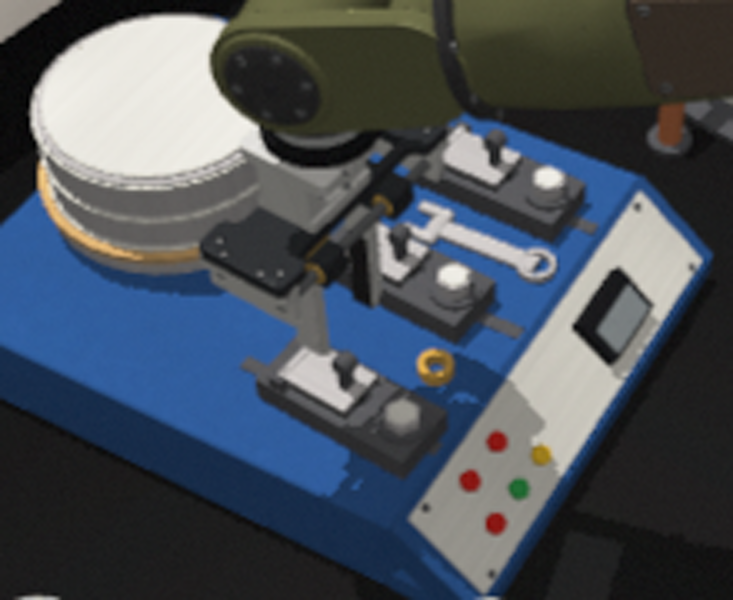

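The left bolt, at (403,418), sits lower in the picture. The gripper is above the left knob at (346,370), and nothing has been disturbed. I'll descend and close.

```bash
python3 -m creep '{"slide":[[0,0,-3],[0,0,-2.5],[0,0,-0.5],[0,0,0],[0,0,0],[0,0,0],[0,0,0],[0,0,0]],"turn":[0,0,0,0,0,0,0,0],"claw":[0.5,0.5,0.5,0,0,0,0,0]}' 20
```

```text
clock: 17.85
eef_pos: [475.1, 217.6, 330.2]
eef_rot: [3.14, -0.0, 0.062]
wrist_force: [0.1, -7.5, 3.7]
finger_gap: 13.9
finger_force: 20.0
```

```bash
python3 -m creep '{"slide":[[0.3,0.02,0.44],[0.33,0.02,0.4],[0.37,0.02,0.37],[0,0,0]],"turn":[0,0,0,0],"claw":[0,0,0,0]}'; python3 -m creep '{"slide":[[0.4,0.02,0.33],[0.44,0.03,0.29],[0.46,0.03,0.24],[0,0,0]],"turn":[0,0,0,0],"claw":[0,0,0,0]}'
```

```text
clock: 18.35
eef_pos: [485.0, 218.2, 341.7]
eef_rot: [3.14, 0.002, 0.062]
wrist_force: [-0.8, -5.7, -1.0]
finger_gap: 13.6
finger_force: 20.0
clock: 18.85
eef_pos: [498.0, 219.0, 350.2]
eef_rot: [3.14, 0.002, 0.062]
wrist_force: [-1.9, -6.3, -0.9]
finger_gap: 14.3
finger_force: 20.0
```

```bash
python3 -m creep '{"slide":[[0.49,0.03,0.2],[0.5,0.03,0.15],[0.5,0.03,0.1],[0,0,0],[0,0,0],[0,0,0]],"turn":[0,0,0,0,0,0],"claw":[0,0,0,0,0,0]}'
python3 - <<'E'
from h import *
p,P=cloud("side"); cv2.imwrite("pics/s3.png",cv2.resize(p[160:340,180:400,::-1],(733,600),interpolation=cv2.INTER_CUBIC))
p,P=cloud("top"); z=P[...,2]-1.5
m=(abs(z-121)<3)&(np.hypot(P[...,0]-489,P[...,1]+346)<75)
X=P[m][:,:2].astype(np.float32); print(len(X),cv2.minAreaRect(X))
E
```

```text
clock: 19.6
eef_pos: [512.8, 219.9, 354.9]
eef_rot: [3.14, 0.002, 0.062]
wrist_force: [-2.8, -6.8, 0.4]
finger_gap: 13.9
finger_force: 20.0
150 ((479.2325439453125, -355.36419677734375), (82.07299041748047, 17.217117309570312), 41.03779602050781)
```

View pics/s3.png

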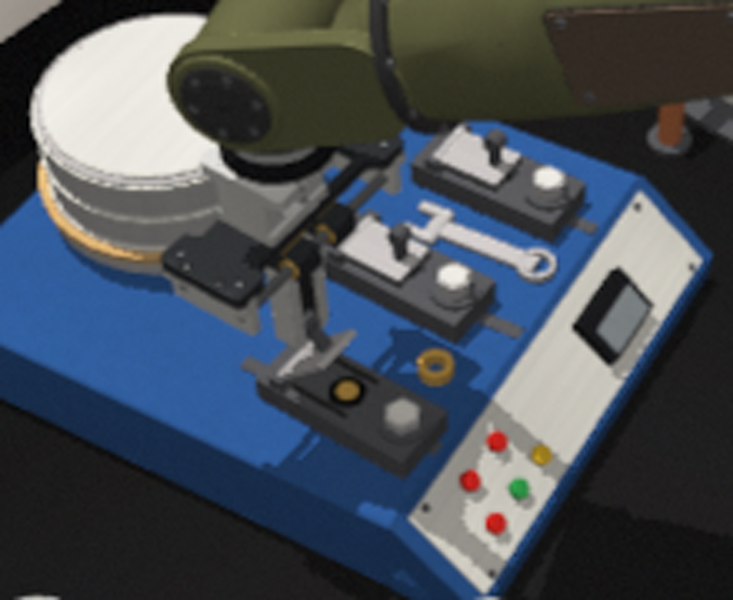

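The left cap is up, at about (315,350), and the screw under it shows at (346,390). The other two caps are shut and the valve handle is at 41° yaw, which is about 46° open. Handing in.

```bash
python3 -c "
from cell import manip;print(manip.sign_off())"
```

```text
the job is handed in; nothing more can be done
None
```

The job is handed in (no verdict came back): the valve is at about 45°, the left bolt slipped 6 mm and was the loose one, the middle and right bolts are tight, and the gripper is holding the left cap open at about 0.88 rad (50°).

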